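# Centre-mark a brass mount bracket in the hammer-struck marking jig

## Task

Slide the foot of the brass bracket, flat, between the guide rails of the marking jig until it is fully home against the end stop, its upright leg to the outside, and let go of it. Then take the wooden mallet and strike the jig's sprung punch with a brisk blow of the mallet head (not a slow push), so that the point is driven down onto the foot and marks it for drilling. Finally stand the mallet on a striking face on the worktop again, clear of the jig and not dropped, leaving the bracket home in the jig and the other things undisturbed.

Things in the scene. Friction and masses are not known exactly. Their poses are not given: they have to be found in the camera images.
- jig: Hammer-struck marking jig, fixed: grey base 140 x 100 x 12 mm, steel anvil block (flat top 26 mm up, x = -56 to +35 mm), grey C-frame with its column at the back; its overarm and boss, 53 to 87 mm up and 36 mm wide, overhang the anvil from x = -3 mm to the back. Origin: centre of the base's underside; x from the open front, where the bracket goes in, to the back; z up.
- jig_stop (a point): Foot of the jig's end stop, mid-way between the guide rails, on the anvil top (jig x = +35, y = 0, z = 26 mm; axes as the jig's): the bracket's foot end comes here. Rails: 12 mm high over the anvil, 33 mm apart inside, from jig x = -12 to +35 mm; their front ends flare out to a 58 mm wide mouth at x = -31 mm.
- punch (a joint): Downward travel of the jig's sprung punch, m: 0 = up at rest, 0.018 = its limit. With the bracket home its point meets the top of the foot at 0.014. The spring needs about 2.3 N to start and 4.1 N at 0.014 (plus friction), and lifts the punch again when the mallet is raised. Moving mass 0.1 kg.
- punch_cap (a point): Centre of the top of the punch's round steel cap, 31 mm across, the highest part of the jig: over jig x = +15, y = 0 mm, 130 mm above the worktop at rest and 116 mm when the point meets the bracket's foot.
- bracket: L-shaped bracket of plain brass, about 0.21 kg, standing on its foot. Foot 110 x 30 x 5 mm (x, y, z); upright leg at the foot's -x end, 30 mm wide, 5 mm thick, 71 mm high with a rounded top (full width to 56 mm). Origin: centre of the foot's underside; x from the leg to the free end; z up. Centre of mass about 19 mm from the origin toward the leg.
- bracket_end (a point): Middle of the free end of the bracket's foot, on its underside (bracket x = +55, y = 0, z = 0 mm).
- bracket_leg (a point): Place to hold the bracket's leg, across its 30 mm width: mid-thickness, 45 mm above the foot's underside (bracket x = -52.5, y = 0, z = 45 mm).
- mallet: Wooden mallet, about 0.26 kg, standing on one striking face with its handle level. Head 56 x 46 x 84 mm (x, y, z), striking faces at top and bottom; handle 22 mm wide (y), 28 mm high (z), centre line 42 mm above the lower face, from the head to x = -148 mm. Origin: centre of the lower striking face; z up. Centre of mass about 14 mm from the head's centre toward the handle.
- mallet_grip (a point): Place to hold the mallet: on the handle's centre line, 70 mm from the head's centre (mallet x = -70, y = 0, z = 42 mm).
- egg_box: bystander: clear specimen box with an egg, 70 x 65 x 47 mm; origin under its centre
- blue_egg: bystander: bluish egg on a turned wooden stand, 45 x 45 x 64 mm; origin under its centre
- spacer: bystander: wooden spacer block 40 x 60 x 27 mm; origin under its centre
- eyepiece: bystander: black stand loupe 45 x 45 x 36 mm; origin under its centre
- thread_reel: bystander: white reel of thread 44 x 44 x 34 mm; origin under its centre
Things that resemble listed ones, but are neither listed nor needed, are in the scene too. Of the things that look like the bracket, take the one that is farthest from the robot's base at the start.

How it is judged:
By the outcome, as a careful person would: the job done as asked, in the order asked, and still so for the second after the job is handed in, with the robot touching nothing.
It also fails if it takes over 64 s, if anything falls off the work surface, if the arm or the gripper's body presses on something with over 40 N, if the wrist force passes 120 N, or if a joint passes its speed limit or range.

## Robot

A 6-joint arm with a two-finger parallel gripper is mounted at the origin on a cart in front of the work surface, level with it; the furniture and walls round the work are solid. World frame = base frame: x ahead of the robot, y to its left, z up, the work surface at z = 0. Lengths are in mm, angles in rad, forces in N, time in s.
With the tool pointing down it reaches from about 300 to 775 mm from the base axis. Payload 14.6 kg.
Tool frame: the origin (TCP) lies midway between the tips of the shut fingers; the grasp point (between the pads) lies 19 mm behind it (manip.hold_point_z is the distance from the TCP to the grasp point, in mm); z points along the fingers, y is the direction in which the jaws open and shut (so a half turn about z gives the same grasp; the last joint's range is limited). The gripper opens to 94 mm and grips with 3 to 60 N. Pads are 16 mm wide; open, the fingers measure 119 mm over their backs; the gripper's body (75 mm by 177 mm) begins 78 mm behind the grasp point.
Start: joints at [1.09, 0.3, 1.521, -0, 1.321, -0.067], TCP at [221.147, 503.571, 205.446] pointing down, gripper open.
Joint ranges: [-3.03, 3.03], [-0.79, 2.21], [0.23, 2.52], [-1.04, 4.18], [0, 3.07], [-2.55, 2.55]. Speed limits (rad/s): [2.22, 2.22, 2.57, 3.14, 3.14, 3.14].

## Interface

Orientations are given as [roll, pitch, yaw] about the fixed x, y, z axes, in that order (R = Rz(yaw) Ry(pitch) Rx(roll)).
In Python, from cell import manip gives the robot as it stands.
- The arm moves only by the shell command python3 -m crank 'ROWS' [OPENING] [FORCE]. ROWS is JSON, a list of rows, each an object with "offset": the shift along the world's x, y, z in m, a list of three; "spin": the turn about the world's z in degrees. In form: [{"offset": [dx, dy, dz], "spin": spin}, ...]. A call has exactly 8 rows; each row is the pose to reach, as a shift and turn from the pose measured when the call began; what a row does not reach only later rows make up. A row lasts 1/12 s, in which the tool goes at most 41.7 mm and 7.16 degrees, less where a joint would pass 70% of its speed; a pose out of reach is approached as far as the arm can. A call with a gripper value outside its range is refused whole. OPENING is the opening, from 0 (shut) to 1 (fully open), set as the call begins (- or left out, the last holds). The fingers move at their own pace and stop on an object; FORCE is the grip in N (left out, the last holds). Time passes only in rows, so rows that repeat a pose let the fingers close, or fill a call up. It gives the time, the measured TCP pose, the force and the opening at its end, in the units of the state.
- manip.read_state(): the state, without advancing time (a new reading comes with each control period).
- manip.camera(name): name is "scene" or "top" or "wrist"; returns a dict with "pixels" (420x560x3 uint8, red, green, blue), "fx", "fy", "cx", "cy" (pixels), "extrinsics" (4x4, takes a point from world to camera coordinates); the wrist camera has in their place "hand_eye" (4x4, takes a point from camera to tool coordinates, whose origin is the TCP and whose axes are the flange's). Camera axes: x right, y down, z forward; pixel columns grow to the right and rows downward; lengths in mm; the calibration is good to about 2 mm. A picture is of the moment at which its call begins: read the wrist's pose just before it. There is no depth.
- manip.sign_off(): hands the job in, once; it reports no verdict.
Trained networks look in a picture, given as the dict that the camera call returned (one of the last four; its "shot" number tells which), for a name from the list of things; names that differ only in an ending like _2 or _b are one class to them, and where a whole thing is asked for, a point or a joint stands for the part that bears it (a point fixed in the world has none). Each returns a list of dicts, best first, with "conf" (0 to 1); they miss things now and then, are a little off and sometimes report something else, mostly with a low value. They report only what shows in the picture. A call takes as long as a camera call. They do not tell look-alikes from the thing itself.
- manip.search_frame(picture, name): "location" ([x, y, z] in mm, in world coordinates, good to about 4 mm: the middle of the surface that is visible of it).
- manip.masks_of(picture, name): "mask" (420x560 bool, what is visible of it).
The state is a dict: "clock": time; "joints": joint angles; "qd": joint speeds; "effort": joint torques, N m; "eef_pos": TCP position; "eef_rot": TCP orientation; "wrist_force": force on the tool from outside, world axes, zero at the start; "moment": the same for the moment, N m; "finger_gap": finger opening in mm.
Only numpy, scipy, OpenCV 4.12 (cv2) and the standard library are available. Lean on these libraries where they do the work, as an engineer would, in place of code of your own. Each camera call takes 0.05 s, during which the arm holds its last target. There are 200 camera calls.

## Working session

There is one attempt and no reset: what is moved stays moved. The work goes in short steps, Python scripts to look and compute and a shell command to move; the robot and the scene stay as the last step left them, time stands still between calls to the robot, and variables do not carry over. Pictures are saved under pics/ and viewed, about 8 in all and at most 12, crops included, and the job is handed in when it is done.

```bash
mkdir -p pics; ls; python3 - <<'E'
from cell import manip
import cv2,numpy as np
print(manip.read_state())
for c in ["scene","top"]:
    p=manip.camera(c); cv2.imwrite(f"pics/{c}0.png",p["pixels"][:,:,::-1])
    for n in ["jig","punch_cap","bracket","bracket_end","bracket_leg","mallet","mallet_grip","jig_stop","egg_box","blue_egg","spacer","eyepiece","thread_reel"]:
        print(c,n,[(round(d["conf"],2),np.round(d["location"]).tolist()) for d in manip.search_frame(p,n)][:4])
    print(p["fx"],p["cx"],p["cy"],np.round(p["extrinsics"],3).tolist())
E
```

```text
pics
{'clock': 0.0, 'joints': array([ 1.09039105e+00,  3.00506380e-01,  1.52154812e+00, -1.93476167e-05,
        1.32068761e+00, -6.66175459e-02]), 'qd': array([-0.00059291,  0.00043837, -0.00018394, -0.00084445, -0.00044405,
        0.000893  ]), 'effort': array([ 1.38029940e-03, -5.31812704e+01, -3.52744746e+01,  7.08764512e-02,
        2.43641669e-02, -1.14293443e-04]), 'eef_pos': array([221.04598081, 503.35591149, 204.88091898]), 'eef_rot': array([-3.14044450e+00, -5.78184647e-05,  2.72780969e+00]), 'wrist_force': array([-0.23567483, -0.50323358,  0.43143677]), 'moment': array([0.00139552, 0.0080315 , 0.06083899]), 'finger_gap': 93.78769309825047}
scene jig [(0.95, [638.0, 42.0, 28.0]), (0.55, [520.0, 256.0, 6.0])]
scene punch_cap []
scene bracket [(0.86, [486.0, -110.0, 1.0]), (0.74, [518.0, 257.0, 7.0])]
scene bracket_end [(0.79, [488.0, -108.0, 1.0]), (0.63, [523.0, 252.0, 6.0])]
scene bracket_leg [(0.87, [486.0, -109.0, 4.0]), (0.79, [523.0, 251.0, 10.0])]
scene mallet [(0.89, [499.0, -282.0, 60.0]), (0.32, [344.0, -47.0, 22.0])]
scene mallet_grip [(0.7, [498.0, -285.0, 58.0]
[... 710 characters left out ...]
535.0, 261.0, 8.0])]
top bracket_end [(0.92, [472.0, -122.0, 5.0]), (0.6, [535.0, 265.0, -1.0])]
top bracket_leg [(0.87, [476.0, -120.0, 4.0]), (0.64, [540.0, 261.0, 6.0])]
top mallet [(0.65, [502.0, -269.0, 62.0])]
top mallet_grip [(0.65, [502.0, -267.0, 54.0])]
top jig_stop [(0.92, [632.0, 58.0, 29.0])]
top egg_box [(0.8, [707.0, -234.0, 25.0])]
top blue_egg [(0.51, [741.0, 220.0, 40.0])]
top spacer [(0.83, [410.0, 78.0, 27.0])]
top eyepiece [(0.83, [343.0, -44.0, 17.0])]
top thread_reel [(0.89, [679.0, 331.0, 31.0])]
393.3412777959859 271.5175333317968 208.6320536054155 [[0.036, -0.999, 0.007, 2.426], [-0.975, -0.037, -0.217, 571.01], [0.217, 0.001, -0.976, 865.443], [0.0, 0.0, 0.0, 1.0]]
```

View pics/scene0.png

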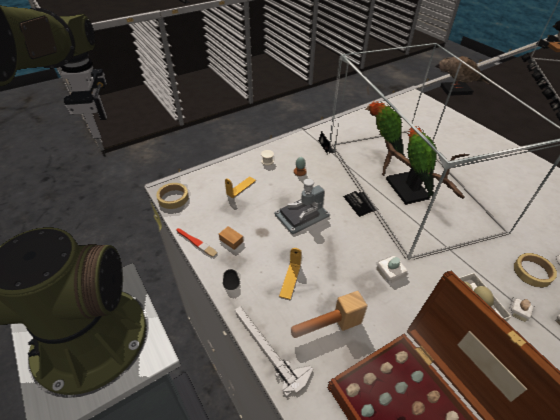

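View pics/top0.png

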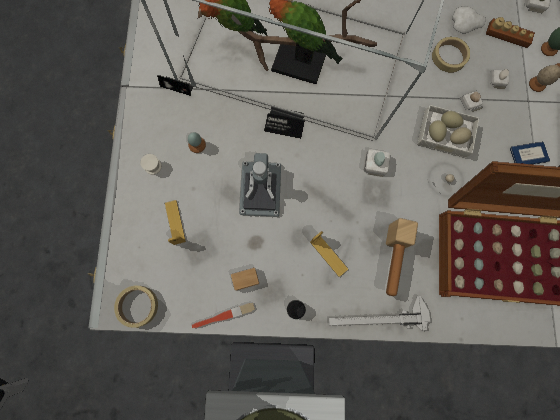

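Candidates for the bracket: A at top px (175,222) / scene (240,187), and B at top px (328,255) / scene (291,272). A lies about 590 mm from the base and B about 490 mm, so I choose A. The jig is at top (262,185) and its front faces the robot. The mallet is at top (402,255), with the handle towards the robot. One close crop follows.

```bash
python3 - <<'E'
import cv2,numpy as np
t=cv2.imread("pics/top0.png");s=cv2.imread("pics/scene0.png")
def c(im,x,y,w,h,k): return cv2.resize(im[y:y+h,x:x+w],(400,300),interpolation=cv2.INTER_CUBIC)
a=np.vstack([np.hstack([c(t,140,190,80,60,0),c(s,200,155,80,60,0)]),np.hstack([c(t,222,145,96,72,0),c(t,350,215,112,84,0)])])
cv2.imwrite("pics/crop0.png",a)
E
```

```text
(no output)
```

View pics/crop0.png

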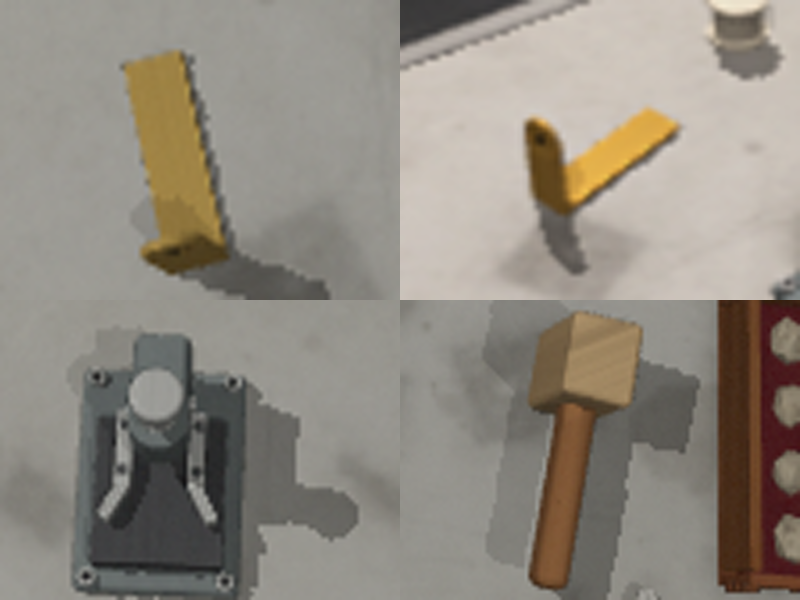

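Crop: A is a plain brass L with its leg toward the robot and the foot's free end away at top (170,202). The jig's mouth faces the robot and the cap is at top (259,169). The mallet's handle points toward the robot. Next I'll work out the poses from these corners.

```bash
cat > h.py <<'E'
import numpy as np,cv2,sys
from cell import manip
from scipy.spatial.transform import Rotation as Ro
def cam(name):
    s=manip.read_state(); p=manip.camera(name)
    if "hand_eye" in p:
        T=np.eye(4);T[:3,:3]=Ro.from_euler("xyz",s["eef_rot"]).as_matrix();T[:3,3]=s["eef_pos"]
        p["E"]=np.linalg.inv(T@np.array(p["hand_eye"]))
    else: p["E"]=np.array(p["extrinsics"])
    return p
def ray(p,u,v,z):
    E=p["E"]; R=E[:3,:3]; c=-R.T@E[:3,3]
    d=R.T@np.array([(u-p["cx"])/p["fx"],(v-p["cy"])/p["fy"],1]); return c+d*(z-c[2])/d[2]
def proj(p,X):
    X=np.atleast_2d(X)@p["E"][:3,:3].T+p["E"][:3,3]
    return np.c_[X[:,0]/X[:,2]*p["fx"]+p["cx"],X[:,1]/X[:,2]*p["fy"]+p["cy"]]
def pose2d(body,px,zs,p):
    """planar fit of body xy points to pixels at heights zs -> (xy, yaw deg, rms)"""
    W=np.array([ray(p,*q,z)[:2] for q,z in zip(px,zs)]);B=np.array(body,float)
    b=B-B.mean(0);w=W-W.mean(0)
    a=np.arctan2((b[:,0]*w[:,1]-b[:,1]*w[:,0]).sum(),(b*w).sum())
    R=np.array([[np.cos(a),-np.sin(a)],[np.sin(a),np.cos(a)]])
    t=W.mean(0)-R@B.mean(0); return np.round(t,1),round(np.degrees(a),2),np.round(W-(B@R.T+t),1).tolist()
E
python3 - <<'E'
from h import *
p=cam("top")
f=lambda x,y,ox,oy,k,X=0,Y=0:(ox+(x-X)/k-.4,oy+(y-Y)/k-.4)
br=[f(x,y,140,190,5) for x,y in [(124,68),(181,50),(228,258)]]
print("bracket",pose2d([(55,15),(55,-15),(-55,-15)],br,[5,5,0],p))
jg=[f(x,y,222,145,400/96,0,300) for x,y in [(97,377),(233,383),(85,575),(224,581)]]
for z in [14]:
    W=np.array([ray(p,*q,z)[:2] for q in jg]);print("jig screws",W.round(1).tolist(),W.mean(0))
    d=(W[0]+W[1]-W[2]-W[3]);e=(W[0]+W[2]-W[1]-W[3]);print(np.degrees(np.arctan2(d[1],d[0])),np.degrees(np.arctan2(-e[0],e[1])))
print("cap",ray(p,*f(156,395,222,145,400/96,0,300),130))
ml=[f(x,y,350,215,400/112,400,300) for x,y in [(575,312),(641,327),(633,410),(560,402)]]
print("mallet",pose2d([(28,23),(28,-23),(-28,-23),(-28,23)],ml,[84]*4,p))
print("handle end top",ray(p,*f(549,583,350,215,400/112,400,300),45))
E
```

```text
bracket (array([540.7, 263.4]), np.float64(17.09), [[-1.5, -0.9], [0.0, -0.0], [1.5, 1.0]])
jig screws [[697.8, 95.6], [697.1, 12.3], [573.6, 96.5], [573.1, 13.6]] [635.42026524  54.48601273]
-0.5025681371414973 -0.42445070245368055
cap [648.9185654   54.55556744 130.        ]
mallet (array([ 522.6, -285.5]), np.float64(-8.78), [[1.0, -2.2], [-0.2, 1.2], [1.4, 0.1], [-2.2, 0.8]])
handle end top [ 384.16459587 -259.17746938   45.        ]
```

```bash
python3 -m crank '[{"offset":[0.03,-0.03,0],"spin":5},{"offset":[0.06,-0.057,0],"spin":11},{"offset":[0.09,-0.085,0],"spin":17},{"offset":[0.12,-0.114,0],"spin":23},{"offset":[0.15,-0.142,0],"spin":29},{"offset":[0.18,-0.17,0],"spin":35},{"offset":[0.21,-0.2,0],"spin":41},{"offset":[0.235,-0.225,0],"spin":41}]' 1 && python3 -m crank '[{"offset":[0.015,-0.013,-0.01],"spin":0},{"offset":[0.03,-0.026,-0.02],"spin":0},{"offset":[0.034,-0.03,-0.03],"spin":0},{"offset":[0.034,-0.03,-0.035],"spin":0},{"offset":[0.034,-0.03,-0.035],"spin":0},{"offset":[0.034,-0.03,-0.035],"spin":0},{"offset":[0.034,-0.03,-0.035],"spin":0},{"offset":[0.034,-0.03,-0.035],"spin":0}]'; python3 - <<'E'
from h import *
p=cam("wrist");cv2.imwrite("pics/w1.png",p["pixels"][:,:,::-1])
np.savez("w1.npz",E=p["E"],k=[p["fx"],p["fy"],p["cx"],p["cy"]])
s=manip.read_state();print(s["eef_pos"],np.degrees(s["eef_rot"]),p["fx"],np.round(p["hand_eye"],2).tolist())
for n in ["bracket","bracket_end","bracket_leg"]:print(n,[(round(d["conf"],2),np.round(d["location"]).tolist()) for d in manip.search_frame(p,n)])
m=manip.masks_of(p,"bracket")
if m:
    np.save("m.npy",m[0]["mask"]);print(m[0]["conf"],m[0]["mask"].sum())
E
```

```text
clock: 2.12
eef_pos: [457.6, 276.6, 205.6]
eef_rot: [-3.142, 0.0, -2.833]
wrist_force: [0.3, 0.4, -0.4]
finger_gap: 93.5
clock: 2.78
eef_pos: [491.3, 247.4, 171.3]
eef_rot: [3.142, 0.001, -2.832]
wrist_force: [-0.1, 0.3, -0.3]
finger_gap: 94.1
[491.36404234 247.22925974 171.21523295] [ 1.79998180e+02  7.59645984e-02 -1.62277197e+02] 298.05835825255696 [[0.0, -0.96, -0.27, 77.52], [1.0, 0.0, -0.0, -0.62], [0.0, -0.27, 0.96, -178.85], [0.0, 0.0, 0.0, 1.0]]
bracket [(0.59, [538.0, 262.0, 5.0])]
bracket_end [(0.85, [538.0, 261.0, 2.0]), (0.62, [610.0, 65.0, 25.0])]
bracket_leg [(0.65, [535.0, 260.0, 5.0])]
0.68 2052
```

View pics/w1.png

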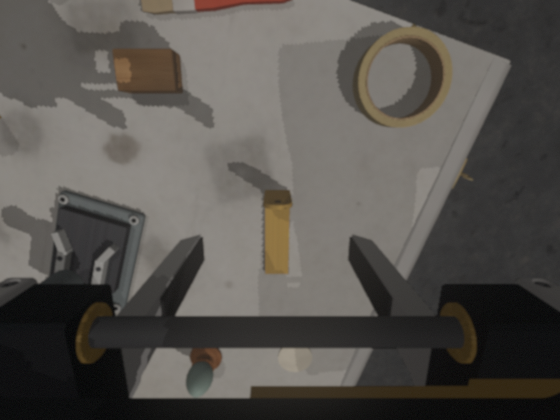

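Wrist view: the bracket's foot is centred between the fingers, with its free end at about px (266..290, 273) and its leg at (278,197), nearly parallel to the tool axis. I'll fit it from the mask.

```bash
python3 - <<'E'
from h import *
d=np.load("w1.npz");k=d["k"];p=dict(E=d["E"],fx=k[0],fy=k[1],cx=k[2],cy=k[3])
im=cv2.imread("pics/w1.png");hsv=cv2.cvtColor(im,cv2.COLOR_BGR2HSV)
m=cv2.inRange(hsv,(12,110,60),(30,255,255));m[:185]=0;m[285:]=0;m[:,:255]=0;m[:,300:]=0
for v in range(188,280,6):
    x=np.where(m[v]>0)[0]
    if len(x):
        print(v,x.min(),x.max()+1,ray(p,x.min(),v,5).round(1)[:2],ray(p,x.max()+1,v,5).round(1)[:2])
ys=np.where(m.any(1))[0];print(ys.min(),ys.max())
for yaw,x0,y0 in [(17.1,540.7,263.4),(17.7,540.7,263.4)]:
    R=Ro.from_euler("z",yaw,degrees=True).as_matrix()
    P=np.array([[55,15,5],[55,-15,5],[-50,15,5],[-50,-15,5],[-55,15,56],[-55,-15,56],[-50,0,71]])@R.T+[x0,y0,0]
    print(proj(p,P).round(1).tolist())
E
```

```text
194 269 289 [497.  239.8] [489.8 262.5]
200 267 270 [504.8 239.8] [503.7 243.2]
206 265 291 [512.6 239.7] [503.1 269.4]
212 265 289 [519.8 241.9] [510.9 269.5]
218 265 289 [527.  244.1] [518.2 271.9]
224 266 289 [534.  247.6] [525.5 274.3]
230 265 288 [541.8 248.7] [533.2 275.6]
236 265 288 [549.4 251. ] [540.7 278.1]
242 266 288 [556.6 254.6] [548.2 280.6]
248 266 288 [564.3 257. ] [555.9 283.2]
254 266 288 [572.1 259.4] [563.6 285.7]
260 265 288 [580.3 260.6] [571.5 288.3]
266 265 288 [588.3 263.1] [579.4 291. ]
272 266 287 [596.  266.8] [587.8 292.4]
192 272
[[287.8, 273.0], [264.4, 272.8], [289.8, 193.2], [264.5, 192.9], [292.1, 199.7], [262.7, 199.4], [277.4, 208.3]]
[[288.3, 272.9], [264.9, 272.9], [289.4, 193.0], [264.1, 193.0], [291.6, 199.5], [262.1, 199.5], [276.9, 208.3]]
```

```bash
python3 -m crank '[{"offset":[-0.001,0,-0.025],"spin":0},{"offset":[-0.001,0,-0.05],"spin":0},{"offset":[-0.001,0,-0.075],"spin":0},{"offset":[-0.001,0,-0.1],"spin":0},{"offset":[-0.001,0,-0.125],"spin":0},{"offset":[-0.001,0,-0.14],"spin":0},{"offset":[-0.001,0,-0.145],"spin":0},{"offset":[-0.001,0,-0.145],"spin":0}]' && python3 -m crank '[{"offset":[0,0,0],"spin":0},{"offset":[0,0,0],"spin":0},{"offset":[0,0,0],"spin":0},{"offset":[0,0,0],"spin":0},{"offset":[0,0,0],"spin":0},{"offset":[0,0,0],"spin":0},{"offset":[0,0,0],"spin":0},{"offset":[0,0,0],"spin":0}]' 0.1 50
```

```text
clock: 3.7
eef_pos: [490.1, 246.6, 24.9]
eef_rot: [-3.141, -0.001, -2.833]
wrist_force: [-0.1, -0.4, 0.4]
finger_gap: 93.9
clock: 4.37
eef_pos: [490.1, 246.6, 25.0]
eef_rot: [-3.141, -0.001, -2.833]
wrist_force: [-0.6, -0.2, -0.8]
finger_gap: 44.0
```

```bash
python3 -m crank '[{"offset":[0,0,0],"spin":0},{"offset":[0,0,0],"spin":0},{"offset":[0,0,0],"spin":0},{"offset":[0,0,0],"spin":0},{"offset":[0,0,0],"spin":0},{"offset":[0,0,0],"spin":0},{"offset":[0,0,0],"spin":0},{"offset":[0,0,0],"spin":0}]' 0.1 50
```

```text
clock: 5.03
eef_pos: [490.0, 246.7, 25.0]
eef_rot: [-3.142, -0.001, -2.833]
wrist_force: [-1.7, 1.4, 0.5]
finger_gap: 29.3
```

```bash
python3 -m crank '[{"offset":[0,0,0.01],"spin":0},{"offset":[0,0,0.03],"spin":0},{"offset":[0,0,0.055],"spin":0},{"offset":[0,-0.01,0.075],"spin":0},{"offset":[-0.003,-0.03,0.075],"spin":-3},{"offset":[-0.006,-0.055,0.075],"spin":-7},{"offset":[-0.01,-0.08,0.075],"spin":-11},{"offset":[-0.013,-0.105,0.075],"spin":-15}]' && python3 -m crank '[{"offset":[-0.003,-0.025,0],"spin":-2},{"offset":[-0.006,-0.05,0],"spin":-3.2},{"offset":[-0.006,-0.07,0],"spin":-3.2},{"offset":[-0.007,-0.082,0],"spin":-3.2},{"offset":[-0.007,-0.086,0],"spin":-3.2},{"offset":[-0.007,-0.086,0],"spin":-3.2},{"offset":[-0.007,-0.086,0],"spin":-3.2},{"offset":[-0.007,-0.086,0],"spin":-3.2}]'; python3 - <<'E'
from h import *
p=cam("wrist");q=cam("scene");a=p["pixels"][:,:,::-1];b=q["pixels"][:,:,::-1]
s=manip.read_state();print(s["eef_pos"],np.degrees(s["eef_rot"]),s["wrist_force"],s["finger_gap"])
np.savez("w2.npz",E=p["E"],k=[p["fx"],p["fy"],p["cx"],p["cy"]]);cv2.imwrite("pics/w2raw.png",a);cv2.imwrite("pics/s2raw.png",b)
A=cv2.resize(a[150:330,160:400],(480,360),interpolation=cv2.INTER_CUBIC)
u=proj(q,[s["eef_pos"]+[60,0,0]])[0].astype(int);print(u)
x0,y0=max(u[0]-60,0),max(u[1]-60,0);B=cv2.resize(b[y0:y0+120,x0:x0+107],(321,360),interpolation=cv2.INTER_CUBIC)
cv2.imwrite("pics/c2.png",np.hstack([A,B])[:,:800])
E
```

```text
clock: 5.7
eef_pos: [476.6, 140.5, 100.6]
eef_rot: [-3.141, -0.001, -3.098]
wrist_force: [0.7, 0.4, -2.2]
finger_gap: 29.5
clock: 6.37
eef_pos: [469.6, 55.2, 100.7]
eef_rot: [-3.141, -0.001, 3.13]
wrist_force: [-0.4, -0.5, -2.5]
finger_gap: 29.4
[469.53651425  55.20921337 100.56933493] [-1.79984018e+02 -6.73627971e-02  1.79362632e+02] [ 0.10357535  0.01336257 -2.31175824] 29.416503158796356
[271 204]
```

View pics/c2.png

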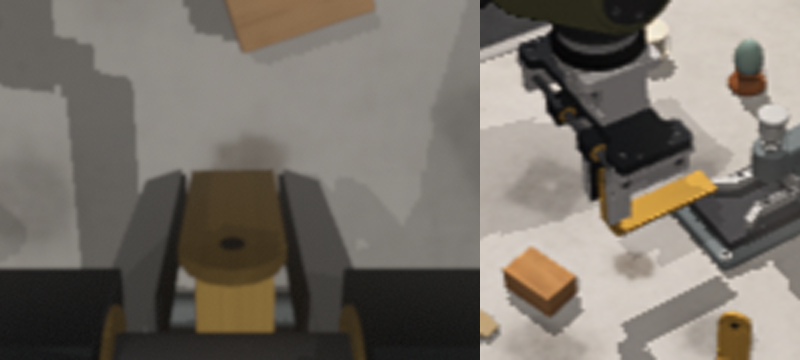

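Both views show the bracket held squarely by its leg, foot pointing at the jig. I'll check droop and yaw numerically in the scene and top images.

```bash
python3 - <<'E'
from h import *
s=manip.read_state();x,y,z=s["eef_pos"];yaw=np.degrees(s["eef_rot"][2])-180
for n in ["scene","top"]:
    p=cam(n);im=p["pixels"][:,:,::-1].copy()
    R=Ro.from_euler("z",yaw,degrees=True).as_matrix()
    P=(np.array([[55,15,5],[55,-15,5],[55,-15,0],[-55,-15,0],[-50,-15,5]])+[52.5,0,0])@R.T+[x,y,z-25]
    u=proj(p,P);print(n,u.round(1).tolist())
    hsv=cv2.cvtColor(im,cv2.COLOR_BGR2HSV)
    m=cv2.inRange(hsv,(12,130,60),(30,255,255));c=u.mean(0).astype(int)
    M=np.zeros_like(m);M[c[1]-40:c[1]+40,c[0]-45:c[0]+45]=m[c[1]-40:c[1]+40,c[0]-45:c[0]+45]
    cs,_=cv2.findContours(M,0,2);cc=max(cs,key=cv2.contourArea);print(cv2.approxPolyDP(cc,1.5,True)[:,0].tolist())
E
```

```text
scene [[283.3, 200.7], [289.1, 207.0], [289.0, 208.3], [255.1, 223.6], [256.6, 221.6]]
[[289, 206], [282, 201], [261, 212], [262, 215], [254, 219], [256, 221], [261, 220]]
top [[252.0, 203.4], [264.9, 204.1], [264.9, 204.5], [262.5, 251.7], [262.6, 249.2]]
[[253, 204], [264, 205]]
```

```bash
python3 -m crank '[{"offset":[0.005,0.001,-0.01],"spin":0},{"offset":[0.01,0.001,-0.025],"spin":0},{"offset":[0.012,0.001,-0.04],"spin":0},{"offset":[0.012,0.001,-0.047],"spin":0},{"offset":[0.015,0.001,-0.048],"spin":0},{"offset":[0.020,0.001,-0.048],"spin":0},{"offset":[0.027,0.001,-0.048],"spin":0},{"offset":[0.034,0.001,-0.048],"spin":0}]' ; python3 - <<'E'
from h import *
p=cam("top");cv2.imwrite("pics/t3.png",cv2.resize(p["pixels"][140:250,210:310,::-1],None,fx=5,fy=5,interpolation=cv2.INTER_CUBIC))
q=cam("scene");cv2.imwrite("pics/s3.png",q["pixels"][:,:,::-1])
print(manip.read_state()["wrist_force"])
E
```

```text
clock: 7.23
eef_pos: [504.7, 56.1, 53.4]
eef_rot: [-3.141, 0.0, 3.13]
wrist_force: [0.6, -0.1, -2.1]
finger_gap: 29.5
[ 0.40974311  0.03480844 -2.17385989]
```

View pics/t3.png

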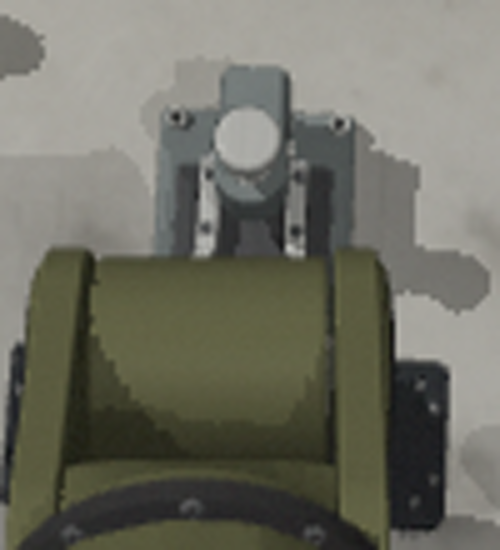

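The arm hides the mouth in this top view, but there is no contact force yet, so I continue in gently while watching the force.

```bash
python3 -m crank '[{"offset":[0.004,0,-0.001],"spin":0},{"offset":[0.008,0,-0.001],"spin":0},{"offset":[0.012,0,-0.0015],"spin":0},{"offset":[0.016,0,-0.0015],"spin":0},{"offset":[0.020,-0.0002,-0.0015],"spin":0},{"offset":[0.024,-0.0002,-0.0015],"spin":0},{"offset":[0.027,-0.0002,-0.0015],"spin":0},{"offset":[0.030,-0.0003,-0.0015],"spin":0}]' ; python3 - <<'E'
from h import *
print(manip.read_state())
E
```

```text
clock: 8.0
eef_pos: [535.3, 55.7, 51.6]
eef_rot: [-3.141, 0.0, 3.13]
wrist_force: [0.4, -0.8, -2.9]
finger_gap: 29.6
{'clock': 8.0, 'joints': array([ 3.57196927e-02,  4.52908882e-01,  1.70047540e+00, -2.51597130e-04,
        9.87792056e-01, -1.52342315e+00]), 'qd': array([-0.00494373,  0.06722433, -0.09890174, -0.00124548,  0.03314961,
       -0.00574444]), 'effort': array([ 1.79515796e-02, -5.76159561e+01, -2.97649169e+01, -1.46569294e-02,
       -9.19254706e-02,  1.28913662e-02]), 'eef_pos': array([535.26632399,  55.69416612,  51.63454292]), 'eef_rot': array([-3.14140251e+00,  4.25780108e-04,  3.13007768e+00]), 'wrist_force': array([ 0.38182451, -0.75679226, -2.93617038]), 'moment': array([ 0.04173682,  0.10277023, -0.03149016]), 'finger_gap': 29.550113230408005}
```

```bash
python3 -m crank '[{"offset":[0.004,0,-0.0005],"spin":0},{"offset":[0.008,0,-0.0005],"spin":0},{"offset":[0.012,0,-0.0005],"spin":0},{"offset":[0.016,0,-0.0005],"spin":0},{"offset":[0.019,-0.0002,-0.0005],"spin":0},{"offset":[0.021,-0.0002,-0.0005],"spin":0},{"offset":[0.023,-0.0002,-0.0005],"spin":0},{"offset":[0.024,-0.0002,-0.0005],"spin":0}]' &&  python3 -m crank '[{"offset":[0.0005,0,0],"spin":0},{"offset":[0.001,0,0],"spin":0},{"offset":[0.0015,0,0],"spin":0},{"offset":[0.002,0,0],"spin":0},{"offset":[0.0025,0,0],"spin":0},{"offset":[0.003,0,0],"spin":0},{"offset":[0.0035,0,0],"spin":0},{"offset":[0.004,0,0],"spin":0}]'
```

```text
clock: 8.67
eef_pos: [559.4, 55.5, 51.1]
eef_rot: [-3.141, 0.0, 3.13]
wrist_force: [-0.3, 0.1, -2.9]
finger_gap: 29.4
clock: 9.33
eef_pos: [560.8, 55.6, 50.9]
eef_rot: [-3.141, -0.006, 3.13]
wrist_force: [-26.1, -0.0, 14.5]
finger_gap: 29.5
```

```bash
python3 -m crank '[{"offset":[0,0,0],"spin":0},{"offset":[0,0,0],"spin":0},{"offset":[0,0,0],"spin":0},{"offset":[0,0,0],"spin":0},{"offset":[0,0,0],"spin":0},{"offset":[0,0,0],"spin":0},{"offset":[0,0,0],"spin":0},{"offset":[0,0,0],"spin":0}]' 0.9 &&  python3 -m crank '[{"offset":[0,0,0.01],"spin":0},{"offset":[0,0,0.03],"spin":0},{"offset":[0,0,0.06],"spin":0},{"offset":[-0.01,0,0.09],"spin":0},{"offset":[-0.03,0,0.12],"spin":0},{"offset":[-0.06,0,0.14],"spin":0},{"offset":[-0.09,-0.03,0.15],"spin":0},{"offset":[-0.09,-0.07,0.15],"spin":0}]' 1 && python3 -m crank '[{"offset":[0,-0.04,0],"spin":-2},{"offset":[0,-0.08,0],"spin":-4},{"offset":[0,-0.12,0],"spin":-6},{"offset":[0,-0.16,0],"spin":-8},{"offset":[0,-0.19,0],"spin":-10},{"offset":[0,-0.21,0],"spin":-10},{"offset":[0,-0.22,0],"spin":-10},{"offset":[0,-0.22,0],"spin":-10}]'; python3 - <<'E'
from h import *
p=cam("top");q=cam("scene");w=cam("wrist");cv2.imwrite("pics/w4.png",w["pixels"][:,:,::-1]);np.savez("w4.npz",E=w["E"],k=[w["fx"],w["fy"],w["cx"],w["cy"]])
cv2.imwrite("pics/t4raw.png",p["pixels"][:,:,::-1])
A=cv2.resize(p["pixels"][145:225,225:305,::-1],(400,400),interpolation=cv2.INTER_CUBIC)
B=cv2.resize(q["pixels"][170:245,265:340,::-1],(400,400),interpolation=cv2.INTER_CUBIC)
C=w["pixels"][:,:,::-1]
cv2.imwrite("pics/c4.png",np.hstack([A,B]))
print(manip.read_state()["eef_pos"],[(d["conf"],d["location"]) for n in ["mallet","mallet_grip"] for d in manip.search_frame(w,n)])
s=[(d["conf"],d["location"]) for n in ["bracket","punch_cap"] for d in manip.search_frame(p,n)];print(s)
E
```

```text
clock: 10.0
eef_pos: [560.9, 55.6, 51.0]
eef_rot: [-3.141, -0.006, 3.13]
wrist_force: [0.1, -0.1, -0.3]
finger_gap: 79.4
clock: 10.67
eef_pos: [468.6, -13.0, 204.3]
eef_rot: [-3.141, -0.002, 3.134]
wrist_force: [1.6, 1.1, 1.0]
finger_gap: 93.8
clock: 11.33
eef_pos: [468.4, -234.3, 204.6]
eef_rot: [-3.141, -0.002, 2.958]
wrist_force: [0.1, 0.1, 0.0]
finger_gap: 93.9
[ 468.74552798 -231.86161966  204.54281601] [(0.75, [500.6, -274.1, 57.7]), (0.98, [498.0, -276.0, 58.4])]
[(0.76, [597.4, 54.7, 32.0]), (0.61, [474.6, -116.7, 4.7]), (0.45, [681.3, 331.5, 30.1]), (0.7, [647.4, 58.3, 127.6])]
```

View pics/c4.png

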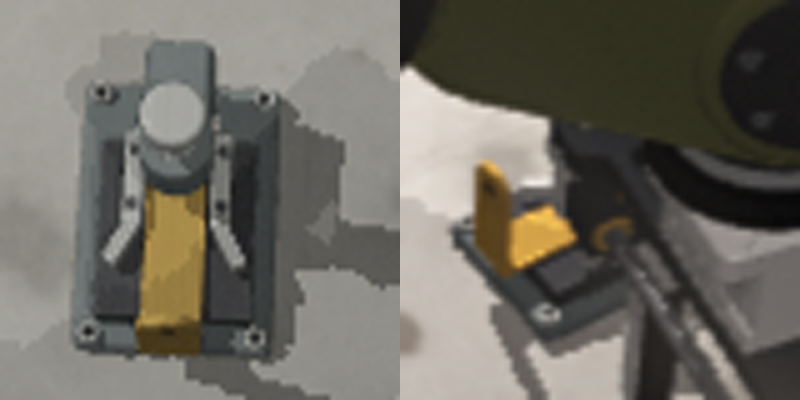

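View pics/w4.png

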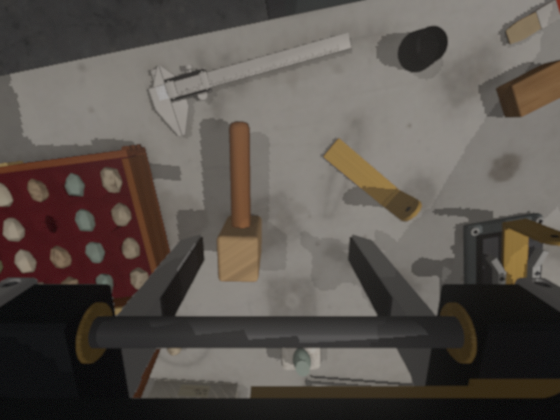

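The bracket sits flat between the rails with its leg at the front. The mallet's handle runs vertically at x≈240, rows 125–220, in the wrist view. I'll measure the grip and check that the bracket is home.

```bash
python3 - <<'E'
from h import *
d=np.load("w4.npz");k=d["k"];p=dict(E=d["E"],fx=k[0],fy=k[1],cx=k[2],cy=k[3])
im=cv2.imread("pics/w4.png");hsv=cv2.cvtColor(im,cv2.COLOR_BGR2HSV)
m=cv2.inRange(hsv,(3,90,40),(16,255,255));m[:,:222]=0;m[:,265:]=0
C=[]
for v in range(122,230,8):
    x=np.where(m[v]>0)[0]
    if len(x)>8:
        a=ray(p,x.min(),v,44);b=ray(p,x.max()+1,v,44);C.append((a+b)[:2]/2);print(v,x.min(),x.max()+1,C[-1].round(1),round(np.hypot(*(a-b)[:2]),1))
print("rows",np.where(m.any(1))[0][[0,-1]], "end",ray(p,240,122,42).round(1))
f=lambda yaw,x,y:proj(p,np.array([[28,23,84],[28,-23,84],[-28,-23,84],[-28,23,84],[-148,0,42],[-70,11,42],[-70,-11,42]])@Ro.from_euler("z",yaw,degrees=True).as_matrix().T+[x,y,0]).round(0).tolist()
C=np.array(C[1:-1]);v=np.linalg.svd(C-C.mean(0))[2][0];v*=np.sign(v[0]);print("yaw",np.degrees(np.arctan2(v[1],v[0])),C.mean(0))
print(f(-10.5,522,-285.5))
t=cam("top");print("leg foot",ray(t,258.6,215.4,26).round(1))
g=lambda y,z:proj(t,[[560.4,y,z],[558.3,y,z]]).round(1).tolist()
print(g(55.1,26))
E
```

```text
130 230 249 [ 391.7 -259.6] 21.0
138 230 249 [ 400.1 -261.5] 21.1
146 230 249 [ 408.6 -263.3] 21.3
154 230 249 [ 417.3 -265.2] 21.4
162 231 249 [ 426.2 -266.6] 20.4
170 231 250 [ 435.2 -267.9] 21.7
178 231 250 [ 444.3 -269.9] 21.9
186 231 250 [ 453.4 -271.9] 22.0
194 231 250 [ 462.7 -273.9] 22.2
202 232 250 [ 472.3 -275.3] 21.2
210 232 250 [ 481.9 -277.4] 21.3
218 229 260 [ 492.4 -275.4] 37.0
226 224 260 [ 501.7 -280.4] 43.3
rows [122 280] end [ 383.4 -257.5   42. ]
yaw -9.788173793621642 [ 444.94934371 -269.83241367]
[[259.0, 279.0], [218.0, 279.0], [215.0, 232.0], [258.0, 232.0], [238.0, 116.0], [249.0, 186.0], [230.0, 186.0]]
leg foot [560.6  54.4  26. ]
[[258.3, 215.5], [258.3, 216.3]]
```

Leg foot measured at x=560.6 against 560.4 predicted for home, so the bracket is home. Now the mallet, with the fingers half open, gripping about 58 mm behind the head's centre.

```bash
python3 -m crank '[{"offset":[-0.002,-0.015,-0.01],"spin":0.7},{"offset":[-0.002,-0.03,-0.025],"spin":0.7},{"offset":[-0.002,-0.038,-0.045],"spin":0.7},{"offset":[-0.002,-0.041,-0.065],"spin":0.7},{"offset":[-0.002,-0.041,-0.085],"spin":0.7},{"offset":[-0.002,-0.041,-0.1],"spin":0.7},{"offset":[-0.002,-0.041,-0.1],"spin":0.7},{"offset":[-0.002,-0.041,-0.1],"spin":0.7}]' 0.5; python3 - <<'E'
from h import *
p=cam("wrist");s=manip.read_state();print(s["eef_pos"],np.degrees(s["eef_rot"][2]),s["finger_gap"])
cv2.imwrite("pics/w5.png",p["pixels"][:,:,::-1])
for x in (524,):
    print(proj(p,np.array([[28,23,84],[28,-23,84],[-28,-23,84],[-28,23,84],[-148,0,42],[-70,11,42],[-70,-11,42]])@Ro.from_euler("z",-9.8,degrees=True).as_matrix().T+[x,-283.4,0]).round(0).tolist())
E
```

```text
clock: 12.4
eef_pos: [466.8, -273.0, 104.5]
eef_rot: [-3.141, -0.003, 2.974]
wrist_force: [1.4, -0.1, 1.3]
finger_gap: 47.7
[ 467.15842288 -273.23537961  105.31805087] 170.37584353907002 47.321083178806504
[[305.0, 338.0], [246.0, 338.0], [245.0, 274.0], [307.0, 274.0], [276.0, 107.0], [289.0, 205.0], [263.0, 205.0]]
```

View pics/w5.png

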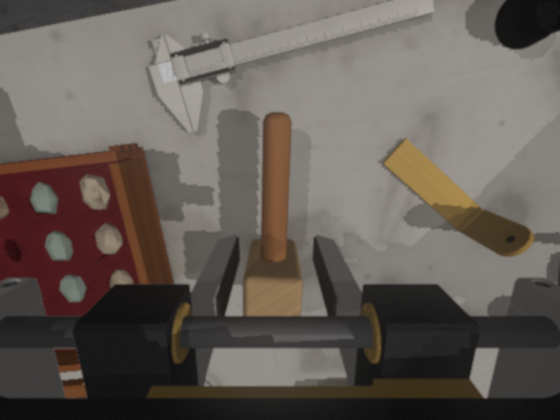

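```bash
python3 - <<'E'
from h import *
p=cam("wrist")
for x,y in ((524,-283.4),(529,-284.3)):
    print(proj(p,np.array([[-28,-23,0],[-28,23,0],[-28,23,84],[-28,0,42],[-148,0,42],[-148,0,30]])@Ro.from_euler("z",-9.8,degrees=True).as_matrix().T+[x,y,0]).round(1).tolist())
im=p["pixels"]
for u in (250,298): print(u,[(v,im[v,u].tolist()) for v in range(230,300,4)])
E
```

```text
[[253.4, 233.1], [298.8, 233.3], [307.0, 273.2], [276.1, 250.1], [276.6, 106.3], [276.6, 107.1]]
[[253.5, 237.8], [298.6, 238.0], [306.7, 279.4], [276.0, 255.4], [276.5, 113.1], [276.5, 113.7]]
250 [(230, [100, 97, 91]), (234, [93, 89, 84]), (238, [89, 85, 80]), (242, [86, 81, 74]), (246, [81, 72, 62]), (250, [79, 66, 53]), (254, [78, 64, 48]), (258, [79, 65, 48]), (262, [80, 65, 49]), (266, [75, 62, 46]), (270, [72, 59, 45]), (274, [77, 63, 47]), (278, [127, 104, 76]), (282, [140, 115, 84]), (286, [140, 115, 84]), (290, [138, 113, 83]), (294, [139, 114, 83]), (298, [136, 111, 82])]
298 [(230, [109, 105, 99]), (234, [110, 104, 99]), (238, [109, 103, 97]), (242, [106, 101, 95]), (246, [109, 102, 96]), (250, [111, 102, 93]), (254, [108, 97, 85]), (258, [103, 88, 71]), (262, [98, 81, 62]), (266, [93, 75, 57]), (270, [88, 71, 52]), (274, [81, 66, 50]), (278, [104, 84, 61]), (282, [139, 114, 84]), (286, [143, 117, 87]), (290, [146, 120, 88]), (294, [145, 119, 88]), (298, [142, 116, 85])]
```

The head origin refines to about (528,-284). I descend with a small shift and grip.

```bash
python3 -m crank '[{"offset":[0.002,-0.001,-0.02],"spin":0},{"offset":[0.002,-0.001,-0.04],"spin":0},{"offset":[0.002,-0.001,-0.06],"spin":0},{"offset":[0.002,-0.001,-0.075],"spin":0},{"offset":[0.002,-0.001,-0.082],"spin":0},{"offset":[0.002,-0.001,-0.082],"spin":0},{"offset":[0.002,-0.001,-0.082],"spin":0},{"offset":[0.002,-0.001,-0.082],"spin":0}]' 0.5 && python3 -m crank '[{"offset":[0,0,0],"spin":0},{"offset":[0,0,0],"spin":0},{"offset":[0,0,0],"spin":0},{"offset":[0,0,0],"spin":0},{"offset":[0,0,0],"spin":0},{"offset":[0,0,0],"spin":0},{"offset":[0,0,0],"spin":0},{"offset":[0,0,0],"spin":0}]' 0 60
```

```text
clock: 13.17
eef_pos: [470.0, -274.8, 25.1]
eef_rot: [-3.14, 0.001, 2.974]
wrist_force: [1.0, 0.7, -0.5]
finger_gap: 47.1
clock: 13.83
eef_pos: [470.1, -274.9, 25.3]
eef_rot: [-3.139, 0.002, 2.974]
wrist_force: [-1.7, -0.1, 6.2]
finger_gap: 21.6
```

```bash
python3 -m crank '[{"offset":[0,0,0.01],"spin":0},{"offset":[0,0,0.03],"spin":0},{"offset":[0,0,0.055],"spin":0},{"offset":[0,0,0.08],"spin":0},{"offset":[0,0,0.105],"spin":0},{"offset":[0,0,0.13],"spin":0},{"offset":[0,0.01,0.15],"spin":0},{"offset":[0,0.03,0.16],"spin":0}]' && python3 -m crank '[{"offset":[0.01,0.03,0.005],"spin":1},{"offset":[0.02,0.06,0.01],"spin":3},{"offset":[0.03,0.09,0.01],"spin":5},{"offset":[0.045,0.12,0.01],"spin":7},{"offset":[0.06,0.15,0.01],"spin":9.8},{"offset":[0.075,0.18,0.01],"spin":9.8},{"offset":[0.09,0.21,0.01],"spin":9.8},{"offset":[0.1,0.235,0.01],"spin":9.8}]' && python3 -m crank '[{"offset":[0.008,0.02,0],"spin":0},{"offset":[0.014,0.04,0],"spin":0},{"offset":[0.018,0.052,0],"spin":0},{"offset":[0.02,0.06,0],"spin":0},{"offset":[0.02,0.063,0],"spin":0},{"offset":[0.02,0.063,0],"spin":0},{"offset":[0.02,0.063,0],"spin":0},{"offset":[0.02,0.063,0],"spin":0}]'; python3 - <<'E'
from h import *
s=manip.read_state();print(s["eef_pos"],s["eef_rot"],s["moment"],s["wrist_force"])
P=s["eef_pos"];A=[]
for n in ["top","scene"]:
    p=cam(n);u=proj(p,[[640,54,150]])[0].astype(int);im=p["pixels"][:,:,::-1].copy()
    b=np.array([[x,y,z] for z in (0,84) for x,y in ((28,23),(28,-23),(-28,-23),(-28,23))],float)+[58.7,0,-25.3]+P
    for q in proj(p,b): cv2.circle(im,tuple(np.round(q).astype(int)),1,(0,0,255),-1)
    A.append(cv2.resize(im[u[1]-70:u[1]+70,u[0]-70:u[0]+70],(400,400),interpolation=cv2.INTER_NEAREST))
cv2.imwrite("pics/c6.png",np.hstack(A))
E
```

```text
clock: 14.5
eef_pos: [470.3, -245.9, 188.1]
eef_rot: [-3.138, 0.004, 2.972]
wrist_force: [0.1, -0.5, -3.0]
finger_gap: 21.6
clock: 15.17
eef_pos: [570.7, -8.7, 198.2]
eef_rot: [-3.138, 0.004, -3.139]
wrist_force: [0.4, 0.3, -3.5]
finger_gap: 21.6
clock: 15.83
eef_pos: [590.5, 53.3, 198.3]
eef_rot: [-3.138, 0.003, -3.14]
wrist_force: [-0.5, -0.3, -3.4]
finger_gap: 21.7
[590.52058209  53.34535378 198.29184661] [-3.13816685  0.00343867 -3.1404827 ] [0.081383   0.08795763 0.01550666] [-0.4979622  -0.30703667 -3.40126339]
```

View pics/c6.png

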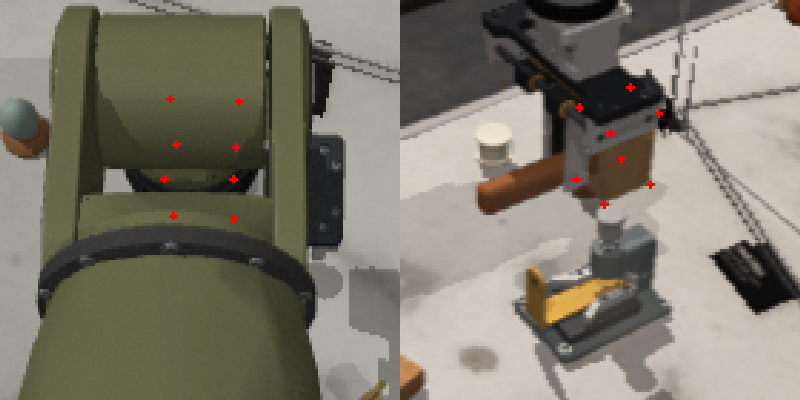

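The scene view shows the mallet level over the cap, lower face at z≈173 and the cap at 130, with the bracket home. Strike: brisk down to face z≈114.5, then straight up.

```bash
python3 -m crank '[{"offset":[0,0.001,-0.004],"spin":0},{"offset":[0,0.001,-0.02],"spin":0},{"offset":[0,0.001,-0.0585],"spin":0},{"offset":[0,0.001,-0.0585],"spin":0},{"offset":[0,0.001,-0.03],"spin":0},{"offset":[0,0.001,0],"spin":0},{"offset":[0,0.001,0.01],"spin":0},{"offset":[0,0.001,0.01],"spin":0}]'; python3 - <<'E'
from h import *
s=manip.read_state();print(s["eef_pos"],s["eef_rot"],s["moment"],s["wrist_force"])
P=s["eef_pos"];A=[]
p=cam("scene");u=proj(p,[[640,54,120]])[0].astype(int);im=p["pixels"][:,:,::-1].copy()
b=np.array([[x,y,z] for z in (0,84) for x,y in ((28,23),(28,-23),(-28,-23),(-28,23))],float)+[58.7,0,-25.3]+P
cv2.imwrite("pics/s7raw.png",im)
for q in proj(p,b): cv2.circle(im,tuple(np.round(q).astype(int)),1,(0,0,255),-1)
cv2.imwrite("pics/c7.png",cv2.resize(im[u[1]-70:u[1]+70,u[0]-80:u[0]+60],(600,600),interpolation=cv2.INTER_NEAREST))
E
```

```text
clock: 16.6
eef_pos: [591.6, 54.5, 211.6]
eef_rot: [-3.138, 0.009, -3.14]
wrist_force: [-0.2, 0.4, -2.9]
finger_gap: 21.7
[591.55618705  54.46185819 211.58667165] [-3.13839071  0.00851453 -3.14049973] [-0.00894608  0.10978292  0.02431944] [-0.24515287  0.39875247 -2.91716614]
```

View pics/c7.png

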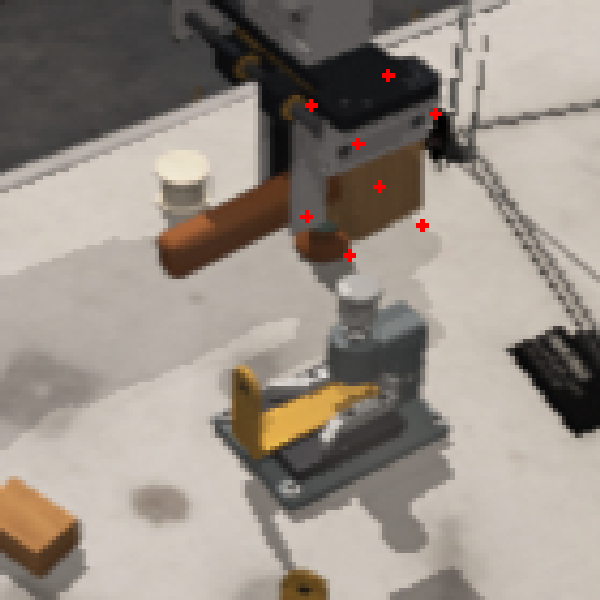

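The blow landed and the bracket is still home, but the mallet head is now pitched up a few degrees in the grip: lower corners at (355,240)/(424,205) against level marks at (349,255)/(422,225). I'll measure the tilt.

```bash
python3 - <<'E'
from h import *
from scipy.optimize import least_squares
s=manip.read_state();P=s["eef_pos"];p=cam("scene");im=p["pixels"][:,:,::-1]
u=proj(p,[[640,54,120]])[0].astype(int);o=u-[80,70];k=600/140
print(o,k,P)
for th in range(0,12,2):
    R=Ro.from_euler("y",-th,degrees=True).as_matrix()
    b=np.array([[28,-23,-42],[-28,-23,-42],[-28,23,-42],[-89-58.7+58.7-59,-11,14],[-148,-11,-14],[-148,11,-14],[-148,-11,14]],float)+[58.7,0,0]
    q=proj(p,b@R.T+P+[0,0,42-25.3]);print(th,((q-o+.5)*k).round(0).tolist())
E
```

```text
[225 115] 4.285714285714286 [590.78716198  54.42997118 209.02507447]
0 [[420.0, 228.0], [348.0, 258.0], [306.0, 219.0], [171.0, 245.0], [172.0, 282.0], [152.0, 261.0], [171.0, 245.0]]
2 [[422.0, 223.0], [350.0, 256.0], [308.0, 217.0], [170.0, 249.0], [173.0, 286.0], [153.0, 265.0], [170.0, 249.0]]
4 [[424.0, 219.0], [352.0, 254.0], [310.0, 214.0], [170.0, 253.0], [174.0, 289.0], [154.0, 268.0], [170.0, 253.0]]
6 [[426.0, 214.0], [354.0, 252.0], [311.0, 212.0], [170.0, 258.0], [175.0, 293.0], [155.0, 272.0], [170.0, 258.0]]
8 [[428.0, 209.0], [356.0, 249.0], [313.0, 210.0], [170.0, 262.0], [176.0, 296.0], [157.0, 275.0], [170.0, 262.0]]
10 [[430.0, 205.0], [358.0, 247.0], [315.0, 208.0], [170.0, 266.0], [178.0, 299.0], [158.0, 278.0], [170.0, 266.0]]
```

Evidence suggests the blow bottomed and the mallet slipped in the grip by roughly 10 mm at the head. That doesn't prove full travel, so I'll strike once more, ending the call at the bottom. That lets me read the cap height in the scene image before raising. First, a baseline at rest.

```bash
cat > capz.py <<'E'
from h import *
p=cam("scene");np.save(sys.argv[1],p["pixels"])
s=manip.read_state();print(s["eef_pos"].round(1),s["wrist_force"].round(1),s["moment"].round(2))
for n in ["punch_cap","punch"]:
    for d in manip.masks_of(p,n)[:2]:
        ys,xs=np.where(d["mask"]);print(n,round(d["conf"],2),d["mask"].sum(),"rows",ys.min(),ys.max(),"cols",xs.min(),xs.max())
    print([(round(d["conf"],2),np.round(d["location"]).tolist()) for d in manip.search_frame(p,n)[:2]])
for z in (130,116,87): print(z,proj(p,[[650,54.4,z],[634.5,54.4,z],[650,38.9,z]]).round(1).tolist())
u=int(proj(p,[[650,54.4,116]])[0,0])
print([(v,p["pixels"][v,u-1:u+2].mean(0).astype(int).tolist()) for v in range(166,206,1)])
E
python3 capz.py pre.npy
```

```text
[590.   54.4 206.7] [-0.6 -0.4 -3. ] [-0.02  0.16  0.01]
punch_cap 0.64 107 rows 179 191 cols 304 313
[]
punch 0.48 351 rows 201 220 cols 279 313
[(0.59, [582.0, 44.0, 230.0]), (0.41, [643.0, 48.0, 128.0])]
130 [[308.0, 181.4], [303.6, 183.4], [311.3, 184.5]]
116 [[307.7, 185.2], [303.3, 187.1], [311.0, 188.3]]
87 [[307.1, 192.7], [302.7, 194.6], [310.3, 195.8]]
[(166, [79, 59, 39]), (167, [76, 57, 38]), (168, [76, 56, 37]), (169, [76, 56, 37]), (170, [75, 56, 36]), (171, [79, 59, 41]), (172, [115, 99, 84]), (173, [157, 148, 137]), (174, [164, 156, 147]), (175, [162, 156, 147]), (176, [139, 131, 124]), (177, [134, 126, 119]), (178, [134, 129, 123]), (179, [184, 179, 174]), (180, [187, 181, 176]), (181, [185, 180, 174]), (182, [187, 181, 176]), (183, [187, 181, 176]), (184, [159, 154, 150]), (185, [97, 94, 91]), (186, [74, 71, 69]), (187, [80, 78, 75]), (188, [84, 81, 78]), (189, [90, 87, 83]), (190, [94, 90, 87]), (191, [80, 77, 74]), (192, [109, 106, 102]), (193, [131, 127, 122]), (194, [76, 76, 74]), (195, [77, 80, 78]), (196, [78, 79, 78]), (197, [65, 66, 65]), (198, [64, 64, 63]), (199, [64, 64, 63]), (200, [64, 64, 63]), (201, [65, 65, 64]), (202, [64, 65, 64]), (203, [62, 64, 64]), (204, [83, 75, 64]), (205, [184, 140, 68])]
```

```bash
python3 - <<'E'
from h import *
im=np.load("pre.npy");p=cam("scene");P=manip.read_state()["eef_pos"];print(P)
hsv=cv2.cvtColor(im,cv2.COLOR_RGB2HSV);m=cv2.inRange(hsv,(5,95,30),(22,255,255))
L={}
for u in range(258,326,3):
    y=np.where(m[140:200,u])[0]
    if len(y):L[u]=140+y.max()
print(L)
P=np.array([590,54.4,206.7])
for th,t in [(3,4),(3,8),(5,4),(5,6),(5,8),(7,4),(7,6)]:
    R=Ro.from_euler("y",-th,degrees=True).as_matrix()
    b=np.array([[28,-23,-42],[-28,-23,-42],[-28,23,-42],[-89.3,-11,-14],[-148,-11,-14]],float)+[58.7,0,0]
    print(th,t,proj(p,b@R.T+P+[0,0,42-25.3+t]).round(1).tolist())
E
```

```text
[590.33356531  54.50418205 207.34574036]
{261: np.int64(173), 264: np.int64(179), 267: np.int64(179), 270: np.int64(178), 273: np.int64(176), 276: np.int64(175), 279: np.int64(173), 282: np.int64(172), 285: np.int64(170), 288: np.int64(169), 291: np.int64(167), 294: np.int64(172), 297: np.int64(175), 300: np.int64(175), 303: np.int64(174), 306: np.int64(172), 309: np.int64(170), 312: np.int64(169), 315: np.int64(167), 318: np.int64(166), 321: np.int64(164)}
3 4 [[323.1, 165.7], [306.3, 173.7], [296.3, 164.4], [284.2, 172.1], [264.6, 181.2]]
3 8 [[323.3, 164.5], [306.4, 172.5], [296.4, 163.2], [284.2, 170.9], [264.6, 179.9]]
5 4 [[323.6, 164.6], [306.7, 173.1], [296.7, 163.9], [284.4, 172.4], [264.9, 182.0]]
5 6 [[323.7, 164.0], [306.8, 172.5], [296.8, 163.3], [284.4, 171.8], [264.9, 181.4]]
5 8 [[323.7, 163.4], [306.8, 172.0], [296.8, 162.7], [284.4, 171.1], [264.8, 180.8]]
7 4 [[324.1, 163.5], [307.2, 172.6], [297.2, 163.4], [284.6, 172.6], [265.2, 182.8]]
7 6 [[324.1, 162.9], [307.2, 172.0], [297.2, 162.8], [284.6, 172.0], [265.2, 182.2]]
```

The linear slip of about 7 mm (tilt about 2.5°) under a 60 N grip can only come from the punch having bottomed firmly: the spring gives only about 4 N, and impact inertia would cause under 0.1 mm of slip. So the blow went through and no second one is needed. Now I carry the mallet back to its original spot.

```bash
python3 -m crank '[{"offset":[-0.008,-0.02,0],"spin":0},{"offset":[-0.02,-0.05,0],"spin":0},{"offset":[-0.032,-0.085,0],"spin":-2},{"offset":[-0.044,-0.12,0],"spin":-4},{"offset":[-0.056,-0.155,0],"spin":-6},{"offset":[-0.068,-0.19,0],"spin":-8},{"offset":[-0.08,-0.225,0],"spin":-9.8},{"offset":[-0.092,-0.255,0],"spin":-9.8}]' && python3 -m crank '[{"offset":[-0.01,-0.025,0],"spin":0},{"offset":[-0.018,-0.045,-0.005],"spin":0},{"offset":[-0.024,-0.06,-0.015],"spin":0},{"offset":[-0.028,-0.072,-0.03],"spin":0},{"offset":[-0.028,-0.073,-0.05],"spin":0},{"offset":[-0.028,-0.073,-0.07],"spin":0},{"offset":[-0.028,-0.073,-0.09],"spin":0},{"offset":[-0.028,-0.073,-0.1],"spin":0}]' && python3 -m crank '[{"offset":[0,0,-0.01],"spin":0},{"offset":[0,0,-0.02],"spin":0},{"offset":[0,0,-0.03],"spin":0},{"offset":[0,0,-0.04],"spin":0},{"offset":[0,0,-0.05],"spin":0},{"offset":[0,0,-0.058],"spin":0},{"offset":[0,0,-0.062],"spin":0},{"offset":[0,0,-0.062],"spin":0}]'; python3 - <<'E'
from h import *
s=manip.read_state();print(s["eef_pos"],s["eef_rot"],s["wrist_force"],s["moment"])
q=manip.camera("wrist");print([(round(d["conf"],2),d["location"].round(0) if hasattr(d["location"],"round") else d["location"]) for d in manip.search_frame(q,"mallet")])
E
```

```text
clock: 17.67
eef_pos: [497.3, -202.5, 207.1]
eef_rot: [-3.138, 0.002, 2.969]
wrist_force: [0.9, -0.7, -2.8]
finger_gap: 21.3
clock: 18.33
eef_pos: [468.3, -275.0, 104.5]
eef_rot: [-3.139, -0.001, 2.969]
wrist_force: [0.8, 0.4, -3.5]
finger_gap: 21.3
clock: 19.0
eef_pos: [468.1, -274.8, 41.6]
eef_rot: [-3.14, -0.002, 2.969]
wrist_force: [0.3, 0.3, -3.1]
finger_gap: 21.5
[ 468.07488942 -274.77588856   41.60823524] [-3.13987303e+00 -2.37450853e-03  2.96903292e+00] [ 0.31947687  0.34347793 -3.1431047 ] [0.07740682 0.1374656  0.01731421]
[(0.91, [453.1, -270.5, 70.4])]
```

```bash
python3 -m crank '[{"offset":[0,0,-0.003],"spin":0},{"offset":[0,0,-0.006],"spin":0},{"offset":[0,0,-0.009],"spin":0},{"offset":[0,0,-0.012],"spin":0},{"offset":[0,0,-0.015],"spin":0},{"offset":[0,0,-0.018],"spin":0},{"offset":[0,0,-0.02],"spin":0},{"offset":[0,0,-0.021],"spin":0}]' && python3 -m crank '[{"offset":[0,0,-0.0005],"spin":0},{"offset":[0,0,-0.001],"spin":0},{"offset":[0,0,-0.0015],"spin":0},{"offset":[0,0,-0.002],"spin":0},{"offset":[0,0,-0.0025],"spin":0},{"offset":[0,0,-0.003],"spin":0},{"offset":[0,0,-0.003],"spin":0},{"offset":[0,0,-0.003],"spin":0}]'
```

```text
clock: 19.77
eef_pos: [468.4, -275.0, 21.4]
eef_rot: [-3.139, -0.001, 2.969]
wrist_force: [0.4, 0.6, -3.2]
finger_gap: 21.7
clock: 20.43
eef_pos: [468.4, -275.2, 20.5]
eef_rot: [-3.139, -0.001, 2.969]
wrist_force: [-15.0, 6.7, 27.0]
finger_gap: 21.8
```

Contact at about 27 N. I soften the grip so that the head settles flat while still guided, then open.

```bash
python3 -m crank '[{"offset":[0,0,0],"spin":0},{"offset":[0,0,0],"spin":0},{"offset":[0,0,0],"spin":0},{"offset":[0,0,0],"spin":0},{"offset":[0,0,0],"spin":0},{"offset":[0,0,0],"spin":0},{"offset":[0,0,0],"spin":0},{"offset":[0,0,0],"spin":0}]' - 12 && python3 -m crank '[{"offset":[0,0,-0.001],"spin":0},{"offset":[0,0,-0.001],"spin":0},{"offset":[0,0,-0.001],"spin":0},{"offset":[0,0,-0.001],"spin":0},{"offset":[0,0,-0.001],"spin":0},{"offset":[0,0,-0.001],"spin":0},{"offset":[0,0,-0.001],"spin":0},{"offset":[0,0,-0.001],"spin":0}]' - 4
```

```text
clock: 21.1
eef_pos: [468.6, -275.3, 20.6]
eef_rot: [-3.139, -0.001, 2.969]
wrist_force: [-1.1, -0.2, 4.0]
finger_gap: 21.6
clock: 21.77
eef_pos: [468.5, -275.3, 19.6]
eef_rot: [-3.139, -0.001, 2.969]
wrist_force: [-2.1, -0.3, 2.5]
finger_gap: 21.9
```

```bash
python3 -m crank '[{"offset":[0,0,0],"spin":0},{"offset":[0,0,0],"spin":0},{"offset":[0,0,0],"spin":0},{"offset":[0,0,0],"spin":0},{"offset":[0,0,0],"spin":0},{"offset":[0,0,0],"spin":0},{"offset":[0,0,0],"spin":0},{"offset":[0,0,0],"spin":0}]' 0.5 10 && python3 -m crank '[{"offset":[0,0,0.01],"spin":0},{"offset":[0,0,0.03],"spin":0},{"offset":[0,0,0.06],"spin":0},{"offset":[0,0,0.09],"spin":0},{"offset":[0,0,0.12],"spin":0},{"offset":[0,0,0.15],"spin":0},{"offset":[-0.03,0.02,0.17],"spin":0},{"offset":[-0.06,0.05,0.18],"spin":0}]' && python3 -m crank '[{"offset":[-0.02,0.03,0],"spin":0},{"offset":[-0.04,0.06,0],"spin":0},{"offset":[-0.05,0.09,0],"spin":0},{"offset":[-0.06,0.12,0],"spin":0},{"offset":[-0.065,0.14,0],"spin":0},{"offset":[-0.065,0.15,0],"spin":0},{"offset":[-0.065,0.15,0],"spin":0},{"offset":[-0.065,0.15,0],"spin":0}]'; python3 - <<'E'
from h import *
t=cam("top");s=cam("scene")
f=lambda im,x,y,w,h:cv2.resize(im[y:y+h,x:x+w,::-1],(400,300),interpolation=cv2.INTER_CUBIC)
cv2.imwrite("pics/fin.png",np.vstack([np.hstack([f(t["pixels"],225,145,96,72),f(s["pixels"],262,165,96,72)]),np.hstack([f(t["pixels"],350,205,112,84),f(s["pixels"],275,270,120,90)])]))
for p in (t,s):
  for n in ["bracket","mallet","punch_cap","egg_box","blue_egg","spacer","eyepiece","thread_reel"]:
    print(n,[(round(d["conf"],2),np.round(d["location"]).tolist()) for d in manip.search_frame(p,n)][:2])
st=manip.read_state();print(st["eef_pos"],st["clock"])
E
```

```text
clock: 22.43
eef_pos: [468.5, -275.3, 19.6]
eef_rot: [-3.139, -0.001, 2.969]
wrist_force: [0.1, -0.1, -0.3]
finger_gap: 47.1
clock: 23.1
eef_pos: [409.8, -227.3, 201.9]
eef_rot: [-3.137, 0.003, 2.968]
wrist_force: [0.5, 0.5, 1.5]
finger_gap: 47.1
clock: 23.77
eef_pos: [345.0, -77.3, 202.6]
eef_rot: [-3.137, 0.004, 2.969]
wrist_force: [-0.6, -0.1, 0.0]
finger_gap: 46.9
bracket [(0.92, [474.0, -117.0, 5.0]), (0.57, [599.0, 54.0, 32.0])]
mallet [(0.75, [410.0, 81.0, 24.0]), (0.57, [504.0, -270.0, 58.0])]
punch_cap [(0.68, [647.0, 59.0, 129.0]), (0.62, [598.0, 54.0, 32.0])]
egg_box [(0.65, [706.0, -235.0, 26.0]), (0.37, [646.0, 58.0, 128.0])]
blue_egg [(0.67, [741.0, 219.0, 40.0])]
spacer [(0.73, [410.0, 84.0, 29.0]), (0.5, [742.0, 219.0, 39.0])]
eyepiece [(0.51, [344.0, -44.0, 14.0])]
thread_reel [(0.82, [680.0, 330.0, 29.0])]
bracket [(0.69, [488.0, -115.0, 1.0]), (0.68, [705.0, -246.0, 29.0])]
mallet [(0.93, [501.0, -281.0, 57.0])]
punch_cap [(0.74, [704.0, -246.0, 27.0]), (0.46, [644.0, 47.0, 131.0])]
egg_box [(0.81, [706.0, -247.0, 31.0]), (0.29, [588.0, 49.0, 29.0])]
blue_egg [(0.52, [742.0, 217.0, 29.0])]
spacer []
eyepiece [(0.87, [341.0, -44.0, 20.0])]
thread_reel [(0.55, [678.0, 327.0, 34.0])]
[344.81681625 -77.31846584 201.93494447] 24.6667
```

View pics/fin.png

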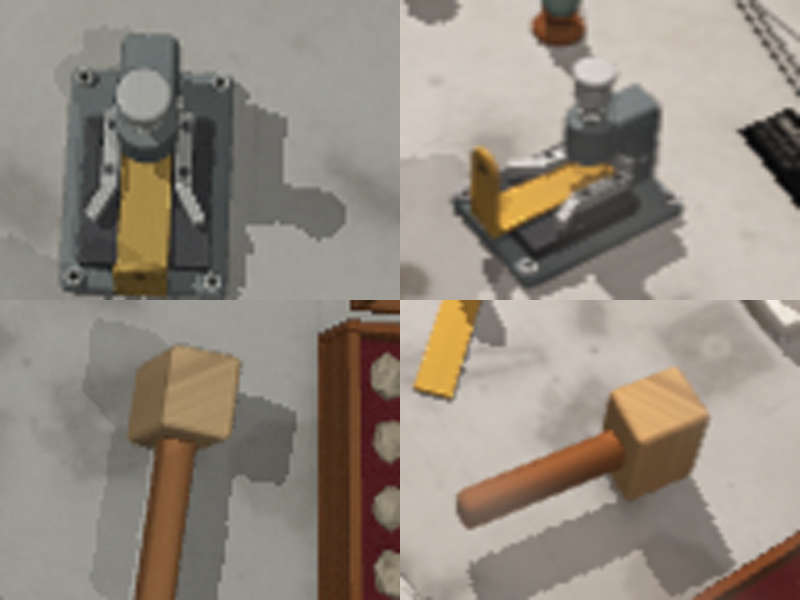

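The final picture shows the bracket home and flat with its leg outside, the punch back up, and the mallet standing flat on its face well clear of the jig. The bystanders match their starting positions within the detector's accuracy. Handing in.

```bash
python3 -c "
from cell import manip
print(manip.sign_off())"
```

```text
the job is handed in; nothing more can be done
None
```

The job is handed in at about 25 s of robot time. I could not see the mark itself, because the boss hides the punch point.

- **Bracket:** I took the far one (about 590 mm from the base) by its leg and slid it between the rails until it met the stop with 26 N, then let go. Its leg foot measured x = 560.6 mm against 560.4 mm predicted for fully home. It was still home and flat in the last picture.
- **Blow:** I struck the cap once, commanded at about 0.45 m/s, and raised the mallet straight away. No reading of the punch travel was taken. I infer full travel because the mallet slipped several mm upward in the 60 N grip. Later, 27 N against the table barely moved it, while the punch spring needs only about 4 N. I had planned a second, checked blow and dropped it on that evidence. The slip estimates disagreed somewhat: about 7 mm from the image, 3–5 mm from the height at table contact.
- **Mallet:** The slip left it tilted by about 2.5°. I set it back at its original spot, softened the grip so it settled flat, then released and withdrew. The last picture shows it standing on its striking face, clear of the jig.
- **Other things:** The detector put the bystanders within about 4 mm of their starting places, except the spacer. It read 6 mm off in the top view and was not found in the scene view at the end; nothing came near it.

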